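Turn the griddle plate over

TASK

Of the two table grills, one plate still has its bright smooth face up. Turn that plate over and seat it again on its own grill with the dark ridged face up, lying flat with both forks down round their pins, the wide fork on the thick pin and the narrow fork on the thin one. Leave the other grill's plate alone and let go of the handle.

Things in the scene. Friction and masses are not known exactly. Their poses are not given: they have to be found in the camera images.
- plate: griddle plate to turn over, 170 x 130 x 8 mm (x, y, z), 0.5 kg; bright smooth face on +z (up at first), 3 mm dark ridges along x on -z. Origin: its middle, half way through the 8 mm; first 57 mm over the worktop, axes along stand's. At x = 0 an open fork sticks out 28 mm from each side: wide (gap 34 mm) on +y, narrow (gap 20 mm) on -y
- plate_hinge (a point): pivot of the plate's wire handle: at its +x edge, 93 mm from the plate's origin, half way through the thickness. The handle swings freely half round this edge (about the plate's y) from one face to the other. Lifted by it, the plate hangs straight down, far edge 178 mm below the pivot. Handle 80 mm wide
- plate_grip (a point): centre of that handle's light wooden grip, 45 mm from the pivot: 14 mm thick, 16 mm high, 56 mm long along the plate's y. It starts about upright over the pivot and stays where left. Take it from above across its 14 mm, jaws closing along the plate's x
- stand: the grill under that plate, fixed: black base, flat deck 140 (x) by 200 mm (y), top 50 mm over the worktop. Origin: centre of its underside, z up. Brass tapered pins 16 mm high on the deck: thick (22 mm) at x 0, y +81 mm, by the silver knob; thin (8 mm) at x 0, y -74 mm. The plate overhangs 15 mm at both x ends. Fork play 5 to 6 mm
- stand_lip (a point): middle of the deck's top edge on the handle's first side (stand's x = +70 mm, height 50 mm). With the hanging plate's lower end outside and below this edge, carry the handle over the deck and down: the plate leans on the edge and tips over. Turned rightly, the pivot ends at the stand's x = -93 mm, pivot and plate 54 mm over the worktop
- other_plate: an equal plate on an equal second grill, already lying with its dark ridged face up; to be left alone. Origin at the middle of the plate, z up (out of its ridged face), its handle on its -x side
Mind the look-alikes: they are no part of the job. What is shaped like the plate but orange is not meant.

How it is judged:
At the end, for the whole second after the job is handed in: the plate rests ridged face up on its own grill, level within 6 degrees, centred within 12 mm, at most 3.5 mm above its seat, square within 10 degrees, handle on the grill's -x side (each fork on its own pin); the other plate within 20 mm of where it was (angle between plate's own z axis and vertical above 3.04 rad and horizontal distance between plate and stand below 0.012 m and z of plate in the frame of stand below 0.0575 m and angle between the y axis of plate and the y axis of stand, either way round below 0.17 rad and x of plate_grip in the frame of stand below -0.03 m and linear speed of plate below 0.02 m/s and distance of other_plate from where it was at the start of the episode below 0.02 m); the robot touches nothing.
It fails at once if the other plate was lifted or shifted by more than 40 mm (distance of other_plate from where it was at the start of the episode above 0.04 m).
It also fails if it takes over 48 s, if anything falls off the work surface, if the arm or the gripper's body presses on something with over 40 N, if the wrist force passes 120 N, or if a joint passes its speed limit or range.

ROBOT

A 6-joint arm with a two-finger parallel gripper is mounted at the origin on a cart in front of the work surface, level with it; the furniture and walls round the work are solid. World frame = base frame: x ahead of the robot, y to its left, z up, the work surface at z = 0. Lengths are in m, angles in rad, forces in N, time in s.
With the tool pointing down it reaches from about 0.3 to 0.95 m from the base axis. Payload 3.1 kg.
Tool frame: the origin (TCP) lies at the very end of the fingers, on their centre line; the grasp point (between the pads) lies 19 mm behind it; z points along the fingers, y is the direction in which the jaws open and shut (so a half turn about z gives the same grasp; the last joint's range is limited). The gripper opens to 85 mm and grips with 20 to 120 N. Pads are 22 mm wide; open, the fingers measure 114 mm over their backs; the gripper's body (76 mm by 85 mm) begins 54 mm behind the grasp point. The pads swing forward as they close: fully open they stand 13 mm farther back than shut.
Start: joints at [1.154, 0.308, 1.634, -0, 1.2, -0.07], TCP at [0.212, 0.588, 0.231] pointing down, gripper open.
Joint ranges: [-3.06, 3.06], [-0.79, 1.96], [0.05, 2.63], [-1.19, 4.34], [0.05, 2.64], [-2.94, 2.94]. Speed limits (rad/s): [2.79, 2.79, 3.14, 3.14, 3.14, 3.14].

INTERFACE

Orientations are given as a 3x3 rotation matrix whose columns are the frame's x, y, z axes.
In Python, from station import sensors, imaging, r gives the robot as it stands.
- The arm moves only by the shell command python3 -m creep 'ROWS' [FORCE]. ROWS is JSON, a list of rows, each a list of 7 numbers: the turn, a rotation vector about the world's x, y, z normalised to -1 to 1, where 1 is 45 degrees, then the shift along the world's x, y, z normalised to -1 to 1, where 1 is 0.2 m, then the opening, from 0 (shut) to 1 (fully open). A call has exactly 8 rows; each row shifts and turns the commanded pose from where the row before left it; what a row does not reach is not made up. A row lasts 1/12 s, in which the tool goes at most 41.7 mm and 7.16 degrees, less where a joint would pass 70% of its speed; a pose out of reach is approached as far as the arm can. A call with a number of a shift or a turn outside -1 to 1 is refused whole. A call with a gripper value outside its range is refused whole. The fingers move at their own pace and stop on an object; FORCE is the grip in N (left out, the last holds). Time passes only in rows, so rows that do not move let the fingers close, or fill a call up. It gives the time, the measured TCP pose, the force and the opening at its end, in the units of the state.
- sensors.get_state(): the state, without advancing time (a new reading comes with each control period).
- imaging.capture(name): name is "scene" or "top"; returns (picture, depth): 420x560x3 uint8, red, green, blue; 420x560 float32, m along the optical axis (not along the pixel's ray), 0 where there is no reading.
- imaging.camera_params(name): a dict with "vfov" (degrees; the focal length in pixels is half the picture's height over the tangent of half this angle, whatever the lens; pixels are square), "cx", "cy" (the principal point, pixels), "origin" and "rotation" of the camera in the world. Camera axes: x right, y down, z forward; pixel columns grow to the right and rows downward; lengths in m; the calibration is good to about 2 mm. A picture is of the moment at which its call begins. camera_params takes no time and is no camera call.
- r.sign_off(): hands the job in, once; it reports no verdict.
The state is a dict: "clock": time; "joint_positions": joint angles; "qvel": joint speeds; "joint_efforts": joint torques, N m; "tool_pos": TCP position; "tcp_rot": TCP orientation; "contact_force": force on the tool from outside, world axes, zero at the start; "moment": the same for the moment, N m; "gripper_width": finger opening in m.
Only numpy, scipy, OpenCV 4.12 (cv2) and the standard library are available. Lean on these libraries where they do the work, as an engineer would, in place of code of your own. Each camera call takes 0.05 s, during which the arm holds its last target. There are 200 camera calls.

## Working session

There is one attempt and no reset: what is moved stays moved. The work goes in short steps, Python scripts to look and compute and a shell command to move; the robot and the scene stay as the last step left them, time stands still between calls to the robot, and variables do not carry over. Pictures are saved under pics/ and viewed, about 8 in all and at most 12, crops included, and the job is handed in when it is done.

```bash
mkdir -p pics
cat > h.py <<'E'
import numpy as np, cv2
from station import sensors, imaging, r
def cam(n):
    p=imaging.camera_params(n); f=210/np.tan(np.radians(p["vfov"])/2)
    return f,p["cx"],p["cy"],np.array(p["origin"]),np.array(p["rotation"])
def grab(n):
    im,d=imaging.capture(n); return im,d
def cloud(n,d):
    f,cx,cy,o,R=cam(n); v,u=np.mgrid[0:d.shape[0],0:d.shape[1]]
    P=np.stack([(u-cx)/f*d,(v-cy)/f*d,d],-1)@R.T+o
    P[d==0]=np.nan
    return P
def ray(n,u,v,z):
    f,cx,cy,o,R=cam(n); k=R@np.array([(u-cx)/f,(v-cy)/f,1]); return o+k*(z-o[2])/k[2]
def save(name,im): cv2.imwrite("pics/"+name,cv2.cvtColor(im,cv2.COLOR_RGB2BGR))
E
python3 - <<'E'
from h import *
for n in("scene","top"):
    im,d=grab(n); save(n+"0.png",im); np.savez(n+"0.npz",im=im,d=d)
    f,cx,cy,o,R=cam(n); print(n,f,cx,cy,o,R.round(3).tolist(),(d==0).mean())
s=sensors.get_state();print(s["clock"],s["tcp_rot"],s["gripper_width"])
E
```

```text
scene 407.3713142611953 276.52794251476934 214.8495359992989 [-0.24540233 -0.68384678  0.56295769] [[0.73, -0.292, 0.618], [-0.683, -0.344, 0.644], [0.025, -0.892, -0.451]] 0.02568877551020408
top 415.185366331204 276.6318282686758 208.2119311622566 [ 0.17765963 -0.02094049  1.03292226] [[0.023, -0.981, 0.193], [-1.0, -0.026, -0.015], [0.02, -0.193, -0.981]] 0.004085884353741497
0.1 [[-9.40455419e-01  3.39915946e-01 -8.68572503e-04]
 [ 3.39917022e-01  9.40453394e-01 -1.95765817e-03]
 [ 1.51412730e-04 -2.13633281e-03 -9.99997707e-01]] 0.08536163744171174
```

View pics/scene0.png

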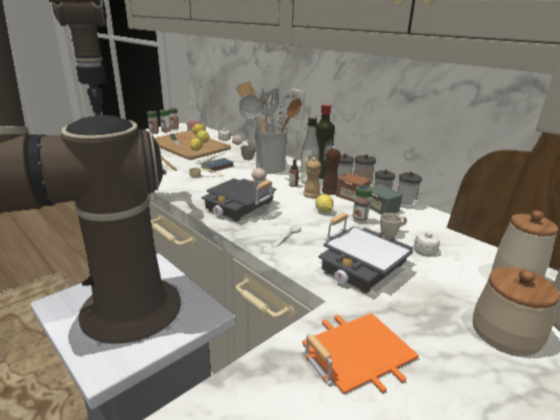

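View pics/top0.png

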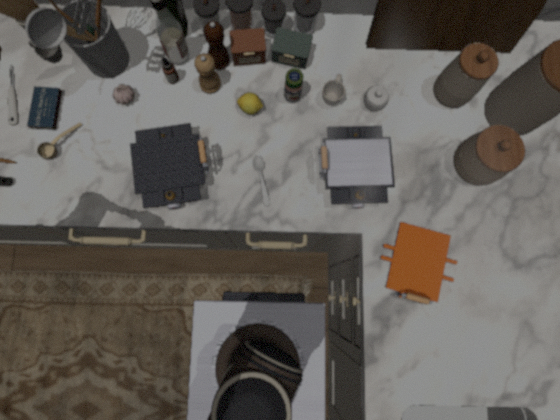

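The bright plate is at about (360,162) in top, with its handle at (324,158), image-left (world +y). The knob is at (358,204), towards the robot, so stand +x ≈ world +y and stand +y ≈ world −x. The orange decoy is at (418,262) and the other grill at (168,165).

Run:
```python
from h import *
z=np.load("top0.npz");im,d=z["im"],z["d"]
P=cloud("top",d)
sub=np.zeros(d.shape,bool); sub[115:215,305:405]=1
deckish=sub&(P[...,2]>0.035)&(P[...,2]<0.07)
hsv=cv2.cvtColor(im,cv2.COLOR_RGB2HSV)
br=deckish&(hsv[...,2]>95)&(hsv[...,1]<50)
n,l,st,c=cv2.connectedComponentsWithStats(br.astype(np.uint8)); i=1+np.argmax(st[1:,4]); m=(l==i)
print("bright z",np.nanmedian(P[m][:,2]),st[i])
cn=max(cv2.findContours(m.astype(np.uint8),cv2.RETR_EXTERNAL,cv2.CHAIN_APPROX_NONE)[0],key=cv2.contourArea)
W=np.array([ray("top",u,v,0.061)[:2] for u,v in cn[:,0]],np.float32)
r1=cv2.minAreaRect(W*1000);print("plate rect",r1)
dk=deckish&(P[...,2]>0.042)
cn=max(cv2.findContours(dk.astype(np.uint8),cv2.RETR_EXTERNAL,cv2.CHAIN_APPROX_NONE)[0],key=cv2.contourArea)
W=np.array([ray("top",u,v,0.052)[:2] for u,v in cn[:,0]],np.float32);print("all rect",cv2.minAreaRect(W*1000))
g=sub&(P[...,2]>0.085)
print("grip",g.sum(),np.nanmedian(P[g],0),np.nanmin(P[g],0),np.nanmax(P[g],0))
gx=P[g][:,:2].astype(np.float32);print(cv2.minAreaRect(gx*1000))
br=sub&(hsv[...,0]>12)&(hsv[...,0]<30)&(hsv[...,1]>120)
for k in range(*[0,1]): print("brass/wood",[tuple(x) for x in cv2.connectedComponentsWithStats(br.astype(np.uint8))[3].round(1)],cv2.connectedComponentsWithStats(br.astype(np.uint8))[2].tolist())
s=np.load("scene0.npz");a=cv2.resize(s["im"][195:300,300:430],None,fx=4,fy=4,interpolation=2)
b=cv2.resize(im[115:215,305:405],None,fx=4.2,fy=4.2,interpolation=2)
save("c1.png",cv2.resize(np.hstack([cv2.resize(a,(520,420)),b]),(800,357)))
```

```text
bright z 0.0612452000304452 [ 323  137   70   49 2959]
plate rect ((490.9407958984375, -234.25485229492188), (120.70343780517578, 167.6278533935547), 4.337211608886719)
all rect ((487.6387939453125, -234.42904663085938), (199.9535369873047, 171.6366424560547), 3.1199846267700195)
grip 179 [ 0.48149647 -0.14238282  0.10806911] [ 0.44727886 -0.1504582   0.08514415] [ 0.52050835 -0.1342454   0.11355286]
((483.98883056640625, -142.4841766357422), (73.31776428222656, 14.188223838806152), 2.8470726013183594)
brass/wood [(np.float64(279.5), np.float64(209.5)), (np.float64(354.7), np.float64(134.7))] [[0, 0, 560, 420, 235197], [354, 134, 2, 2, 3]]
```

View pics/c1.png

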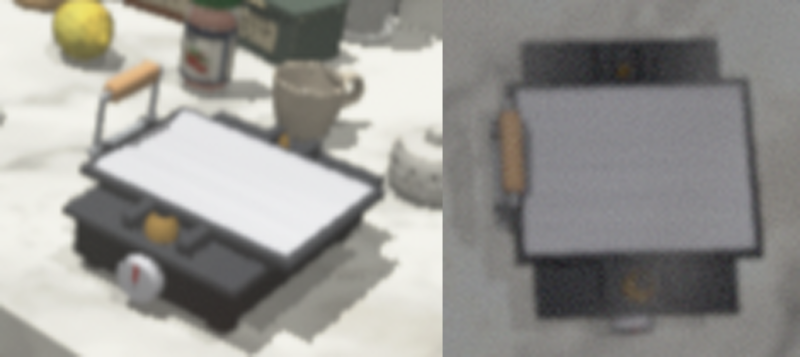

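The crop confirms the bright face is up, with the wooden grip on world +y and the thick brass pin and knob nearest the robot. Plate centre ≈ (0.490, −0.234), grip ≈ (0.4835, −0.1424, 0.102), and stand yaw ≈ 93.4°. Heights and sizes fit the given ones, so I'll move above the grip.

```bash
R='[0,0,0.0216,0.0566,-0.152,0,1]'
python3 -m creep '[[0,0,0.0216,0.0566,-0.152,0,1],[0,0,0.0216,0.0566,-0.152,0,1],[0,0,0.0216,0.0566,-0.152,0,1],[0,0,0.0216,0.0566,-0.152,0,1],[0,0,0.0216,0.0566,-0.152,0,1],[0,0,0.0216,0.0566,-0.152,0,1],[0,0,0.0216,0.0566,-0.152,0,1],[0,0,0.0216,0.0566,-0.152,0,1]]' 60
python3 -m creep '[[0,0,0.0216,0.0566,-0.152,0,1],[0,0,0.0216,0.0566,-0.152,0,1],[0,0,0.0216,0.0566,-0.152,0,1],[0,0,0.0216,0.0566,-0.152,0,1],[0,0,0.0216,0.0566,-0.152,0,1],[0,0,0.0216,0.0566,-0.152,0,1],[0,0,0.0216,0.0566,-0.152,0,1],[0,0,0.0216,0.0566,-0.152,0,1]]'
python3 -m creep '[[0,0,0.0216,0.0566,-0.152,0,1],[0,0,0.0216,0.0566,-0.152,0,1],[0,0,0.0216,0.0566,-0.152,0,1],[0,0,0.0216,0.0566,-0.152,0,1],[0,0,0.0216,0.0566,-0.152,0,1],[0,0,0.0216,0.0566,-0.152,0,0.6],[0,0,0.0216,0.0566,-0.152,0,0.6],[0,0,0.0216,0.0566,-0.152,0,0.6]]'
```

```text
clock: 0.77
tool_pos: [0.3029, 0.3428, 0.2308]
tcp_rot: [[-0.978, 0.208, -0.0], [0.208, 0.978, -0.001], [0.0, -0.001, -1.0]]
contact_force: [0.5, -1.0, 1.1]
gripper_width: 0.0854
clock: 1.43
tool_pos: [0.3934, 0.0998, 0.231]
tcp_rot: [[-0.997, 0.074, -0.0], [0.074, 0.997, -0.0], [0.0, -0.0, -1.0]]
contact_force: [1.0, 0.4, 0.5]
gripper_width: 0.0858
clock: 2.1
tool_pos: [0.484, -0.1433, 0.2308]
tcp_rot: [[-0.998, -0.061, -0.001], [-0.061, 0.998, 0.0], [0.001, 0.0, -1.0]]
contact_force: [0.4, -0.2, 0.0]
gripper_width: 0.0524
```

```bash
python3 -m creep '[[0,0,0,0,0,-0.12,0.6],[0,0,0,0,0,-0.15,0.6],[0,0,0,0,0,-0.15,0.6],[0,0,0,0,0,-0.13,0.6],[0,0,0,0,0,-0.1,0.6],[0,0,0,0,0,-0.06,0.6],[0,0,0,0,0,-0.03,0.6],[0,0,0,0,0,0,0.6]]'
python3 - <<'E'
from h import *
im,d=grab("scene");save("s2.png",cv2.resize(im[170:300,280:440],None,fx=4,fy=4,interpolation=2))
E
```

```text
clock: 2.77
tool_pos: [0.4825, -0.1412, 0.0814]
tcp_rot: [[-0.998, -0.06, -0.004], [-0.06, 0.998, 0.001], [0.004, 0.002, -1.0]]
contact_force: [-0.3, -0.2, 0.5]
gripper_width: 0.0515
```

View pics/s2.png

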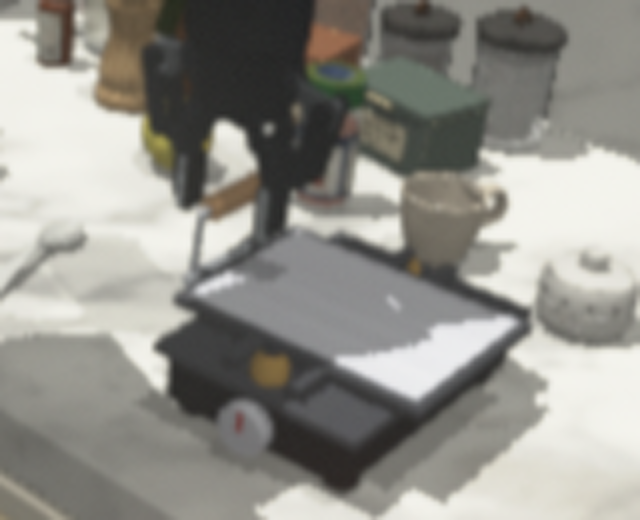

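The open fingers straddle the grip (crop ≈ (232,195)). I'll close and start lifting.

```bash
python3 -m creep '[[0,0,0,0,0,0,0],[0,0,0,0,0,0,0],[0,0,0,0,0,0,0],[0,0,0,0,0,0,0],[0,0,0,0,0,0,0],[0,0,0,0,0,0,0],[0,0,0,0,0,0,0],[0,0,0,0,0,0,0]]' 70
python3 -m creep '[[0,0,0,0,0,0.02,0],[0,0,0,0,0,0.03,0],[0,0,0,0,0,0.05,0],[0,0,0,0,0,0.05,0],[0,0,0,0,0,0.05,0],[0,0,0,0,0,0.05,0],[0,0,0,0,0,0.05,0],[0,0,0,0,0,0.05,0]]'
```

```text
clock: 3.48
tool_pos: [0.4852, -0.1417, 0.0847]
tcp_rot: [[-0.998, -0.06, 0.002], [-0.06, 0.998, 0.0], [-0.002, 0.0, -1.0]]
contact_force: [0.2, 1.5, 6.2]
gripper_width: 0.0128
clock: 4.15
tool_pos: [0.4841, -0.1418, 0.1545]
tcp_rot: [[-0.998, -0.06, 0.0], [-0.06, 0.998, 0.0], [-0.0, 0.0, -1.0]]
contact_force: [0.6, -1.1, -2.6]
gripper_width: 0.0128
```

```bash
python3 -m creep '[[0,0,0,0,0,0.06,0],[0,0,0,0,0,0.08,0],[0,0,0,0,0,0.08,0],[0,0,0,0,0,0.08,0],[0,0,0,0,0,0.08,0],[0,0,0,0,0,0.08,0],[0,0,0,0,0,0.07,0],[0,0,0,0,0,0.07,0]]'
python3 -m creep '[[0,0,0,0,0.02,0.02,0],[0,0,0,0,0.02,0,0],[0,0,0,0,0.02,0,0],[0,0,0,0,0.01,0,0],[0,0,0,0,0,0,0],[0,0,0,0,0,0,0],[0,0,0,0,0,0,0],[0,0,0,0,0,0,0]]'
python3 - <<'E'
from h import *
im,d=grab("scene");save("s3.png",cv2.resize(im[130:300,260:440],None,fx=3.5,fy=3.5,interpolation=2))
t,d=grab("top");P=cloud("top",d);np.savez("top3.npz",im=t,d=d)
E
```

```text
clock: 4.82
tool_pos: [0.4832, -0.1408, 0.2738]
tcp_rot: [[-0.998, -0.06, -0.002], [-0.06, 0.998, 0.002], [0.002, 0.002, -1.0]]
contact_force: [-0.6, 1.3, -3.6]
gripper_width: 0.0128
clock: 5.48
tool_pos: [0.484, -0.1278, 0.2768]
tcp_rot: [[-0.998, -0.06, -0.001], [-0.06, 0.998, 0.0], [0.001, 0.0, -1.0]]
contact_force: [-0.9, 0.5, -3.6]
gripper_width: 0.0128
```

View pics/s3.png

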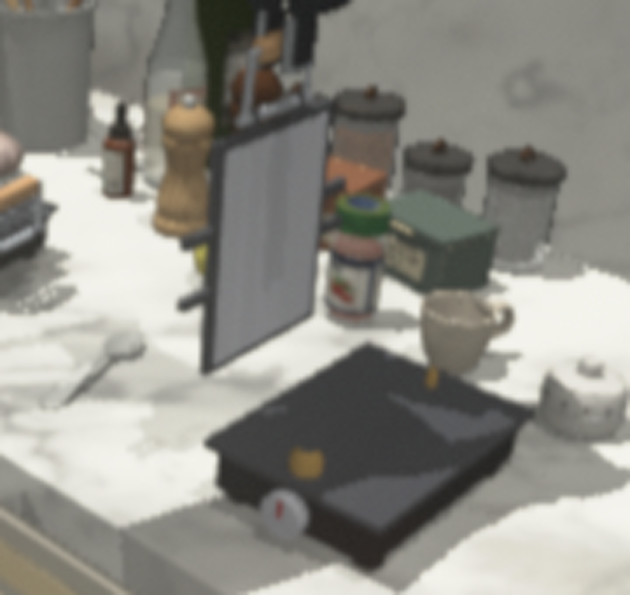

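The plate hangs free and the deck and both pins are exposed: thick pin at crop (307,462), thin at (432,378). I'll measure deck and pins now from both views.

Run:
```python
from h import *
z=np.load("top3.npz");im,d=z["im"],z["d"];P=cloud("top",d)
sub=np.zeros(d.shape,bool); sub[115:215,305:405]=1
m=sub&(P[...,2]>0.042)&(P[...,2]<0.075)&(P[...,1]<-0.16)
m=cv2.morphologyEx(m.astype(np.uint8),cv2.MORPH_OPEN,np.ones((3,3)))
cn=max(cv2.findContours(m,cv2.RETR_EXTERNAL,cv2.CHAIN_APPROX_NONE)[0],key=cv2.contourArea)
W=np.array([ray("top",u,v,0.05)[:2] for u,v in cn[:,0]],np.float32);print("deck",cv2.minAreaRect(W*1000))
si,sd=grab("scene");t,_=grab("top")
for n,i,bx in(("top",t,(115,215,305,405)),("scene",si,(200,300,300,430))):
    h=cv2.cvtColor(i,cv2.COLOR_RGB2HSV);q=np.zeros(i.shape[:2],np.uint8)
    a,b,c,e=bx;q[a:b,c:e]=((h[...,0]>8)&(h[...,0]<30)&(h[...,1]>90)&(h[...,2]>40))[a:b,c:e]
    k,l,s,ce=cv2.connectedComponentsWithStats(q)
    for j in range(1,k):
        if s[j,4]>=4: print(n,s[j].tolist(),ce[j].round(1),ray(n,*ce[j],0.058).round(4))
g=sub|True
hz=np.nanmedian(P[(P[...,2]>0.2)&(P[...,2]<0.26)&(np.abs(P[...,0]-.485)<.06)&(np.abs(P[...,1]+.13)<.03)],0);print("hinge edge",hz)
s=(P[...,2]>0.23)&(P[...,2]<0.26)&(np.abs(P[...,0]-.485)<.08)&(np.abs(P[...,1]+.13)<.03)
print(s.sum(), cv2.minAreaRect((P[s][:,:2]*1000).astype(np.float32)))
save("t3.png",cv2.resize(im[110:230,295:415],None,fx=5,fy=5,interpolation=2))
```

```text
deck ((453.955078125, -266.6011962890625), (127.25540924072266, 74.80121612548828), 1.5387115478515625)
scene [316, 200, 3, 7, 15] [316.9 202.3] [0.5935 0.0203 0.058 ]
scene [382, 235, 3, 6, 14] [383.  237.5] [ 0.5646 -0.2277  0.058 ]
scene [343, 259, 9, 7, 60] [347.1 262. ] [ 0.4073 -0.2376  0.058 ]
hinge edge [nan nan nan]
0 ((0.0, 0.0), (0.0, 0.0), 0.0)
  return np.nanmean(a, axis, out=out, keepdims=keepdims)
```

View pics/t3.png

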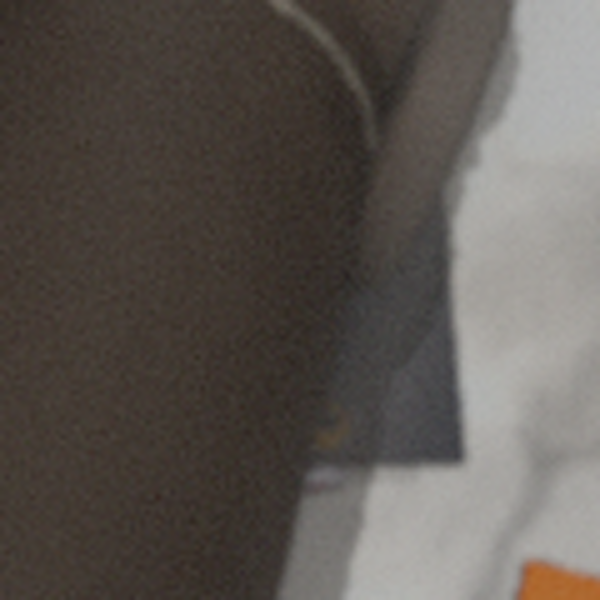

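Stand from pins: centre ≈ (0.489, −0.2335), pin line at 3.6° with a 157.6 mm gap (155 expected). The top view is blocked by the arm. Pivot is now at stand x ≈ 106 mm, z ≈ 251 mm. Lower outside the lip, then touch it.

```bash
python3 -m creep '[[0,0,0,0,0,-0.03,0],[0,0,0,0,0,-0.05,0],[0,0,0,0,0,-0.06,0],[0,0,0,0,0,-0.06,0],[0,0,0,0,0,-0.04,0],[0,0,0,0,0,-0.025,0],[0,0,0,0,0,0,0],[0,0,0,0,0,0,0]]'
python3 -m creep '[[0,0,0,0.001,-0.02,0,0],[0,0,0,0.001,-0.02,0,0],[0,0,0,0.001,-0.02,0,0],[0,0,0,0.002,-0.02,0,0],[0,0,0,0.001,-0.02,0,0],[0,0,0,0.001,-0.02,0,0],[0,0,0,0.001,-0.02,0,0],[0,0,0,0.002,-0.02,0,0]]'
```

```text
clock: 6.35
tool_pos: [0.4839, -0.1277, 0.2237]
tcp_rot: [[-0.998, -0.06, -0.001], [-0.06, 0.998, 0.0], [0.001, 0.0, -1.0]]
contact_force: [-0.0, -0.4, -3.1]
gripper_width: 0.0131
clock: 7.02
tool_pos: [0.4861, -0.1603, 0.2243]
tcp_rot: [[-0.998, -0.06, -0.0], [-0.06, 0.998, -0.0], [0.0, -0.0, -1.0]]
contact_force: [-0.3, 1.4, -4.7]
gripper_width: 0.0129
```

```bash
python3 -m creep '[[0,0,0,0.002,-0.032,0,0],[0,0,0,0.002,-0.032,0,0],[0,0,0,0.002,-0.032,0,0],[0,0,0,0.002,-0.032,-0.002,0],[0,0,0,0.002,-0.033,-0.003,0],[0,0,0,0.002,-0.033,-0.004,0],[0,0,0,0.002,-0.033,-0.005,0],[0,0,0,0.002,-0.033,-0.006,0]]'
python3 -m creep '[[0,0,0,0.002,-0.031,-0.007,0],[0,0,0,0.002,-0.031,-0.009,0],[0,0,0,0.002,-0.031,-0.011,0],[0,0,0,0.002,-0.031,-0.013,0],[0,0,0,0.002,-0.031,-0.015,0],[0,0,0,0.002,-0.031,-0.016,0],[0,0,0,0.002,-0.031,-0.017,0],[0,0,0,0.002,-0.031,-0.018,0]]'
python3 - <<'E'
from h import *
im,d=grab("scene");save("s4.png",cv2.resize(im[130:300,260:440],None,fx=3.5,fy=3.5,interpolation=2))
E
```

```text
clock: 7.68
tool_pos: [0.4893, -0.2124, 0.2201]
tcp_rot: [[-0.998, -0.06, -0.0], [-0.06, 0.998, 0.0], [0.0, 0.0, -1.0]]
contact_force: [-0.3, 1.0, -4.2]
gripper_width: 0.0126
clock: 8.35
tool_pos: [0.4925, -0.2619, 0.1986]
tcp_rot: [[-0.998, -0.06, -0.0], [-0.06, 0.998, 0.0], [0.0, 0.0, -1.0]]
contact_force: [-0.6, 2.3, -4.3]
gripper_width: 0.0124
```

View pics/s4.png

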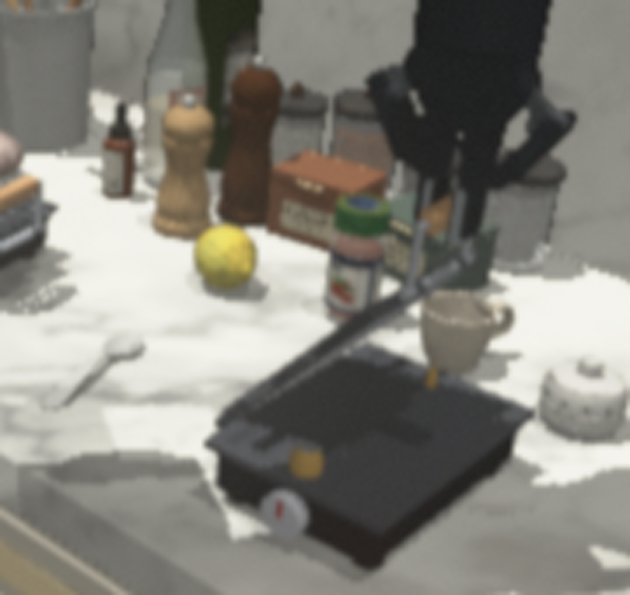

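The plate leans on the lip at about 45°, ridged side up, with its lower end outside the edge (crop ≈ (220,415)). The pins are still clear. Continue.

```bash
python3 -m creep '[[0,0,0,0.0015,-0.028,-0.02,0],[0,0,0,0.0015,-0.027,-0.021,0],[0,0,0,0.0015,-0.026,-0.023,0],[0,0,0,0.0015,-0.025,-0.024,0],[0,0,0,0.0015,-0.024,-0.025,0],[0,0,0,0.0015,-0.023,-0.026,0],[0,0,0,0.0015,-0.022,-0.028,0],[0,0,0,0.0015,-0.021,-0.028,0]]'
python3 -m creep '[[0,0,0,0.001,-0.017,-0.022,0],[0,0,0,0.001,-0.016,-0.023,0],[0,0,0,0.001,-0.014,-0.024,0],[0,0,0,0.001,-0.013,-0.024,0],[0,0,0,0.001,-0.011,-0.024,0],[0,0,0,0.001,-0.009,-0.024,0],[0,0,0,0.001,-0.008,-0.024,0],[0,0,0,0,-0.007,-0.024,0]]'
python3 - <<'E'
from h import *
im,d=grab("scene");save("s5.png",cv2.resize(im[180:300,300:440],None,fx=4.5,fy=4.5,interpolation=2))
E
```

```text
clock: 9.07
tool_pos: [0.4949, -0.3011, 0.1595]
tcp_rot: [[-0.998, -0.06, -0.0], [-0.06, 0.998, 0.0], [0.0, 0.0, -1.0]]
contact_force: [-0.5, 2.0, -3.2]
gripper_width: 0.0129
clock: 9.73
tool_pos: [0.4965, -0.32, 0.122]
tcp_rot: [[-0.998, -0.061, 0.0], [-0.061, 0.998, -0.001], [-0.0, -0.001, -1.0]]
contact_force: [-0.6, 1.4, -1.3]
gripper_width: 0.0127
```

View pics/s5.png

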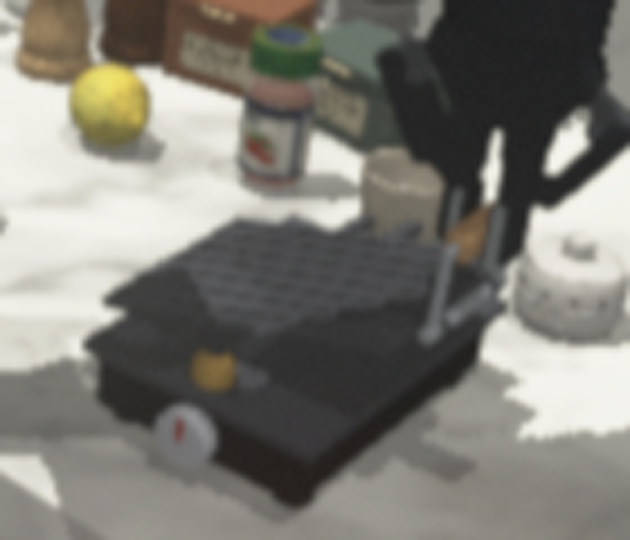

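Ridged face up at about 15°, the forks coming down at the thick pin (crop (215,370)). Now lower fully.

```bash
python3 -m creep '[[0,0,0,0,-0.008,-0.025,0],[0,0,0,0.001,-0.006,-0.025,0],[0,0,0,0,-0.005,-0.025,0],[0,0,0,0,-0.004,-0.025,0],[0,0,0,0.001,-0.003,-0.025,0],[0,0,0,0,-0.002,-0.025,0],[0,0,0,0,-0.001,-0.025,0],[0,0,0,0,0,-0.02,0]]'
python3 - <<'E'
from h import *
im,d=grab("scene");save("s6.png",cv2.resize(im[180:300,300:440],None,fx=4.5,fy=4.5,interpolation=2))
P=cloud("scene",d)
m=(P[...,2]>0.04)&(P[...,2]<0.085)&(np.abs(P[...,0]-.485)<.055)
for y in np.arange(-.31,-.14,.02):
    q=m&(np.abs(P[...,1]-y)<.01);print(y.round(2),q.sum(),np.nanmedian(P[q][:,2]).round(4))
E
```

```text
clock: 10.45
tool_pos: [0.4969, -0.326, 0.0828]
tcp_rot: [[-0.998, -0.06, 0.0], [-0.06, 0.998, -0.001], [-0.0, -0.001, -1.0]]
contact_force: [-0.4, -1.3, -1.5]
gripper_width: 0.0127
-0.31 225 0.0609
-0.29 236 0.0615
-0.27 236 0.0614
-0.25 209 0.0614
-0.23 210 0.0616
-0.21 190 0.0615
-0.19 190 0.0612
-0.17 179 0.0612
-0.15 101 0.0607
```

View pics/s6.png

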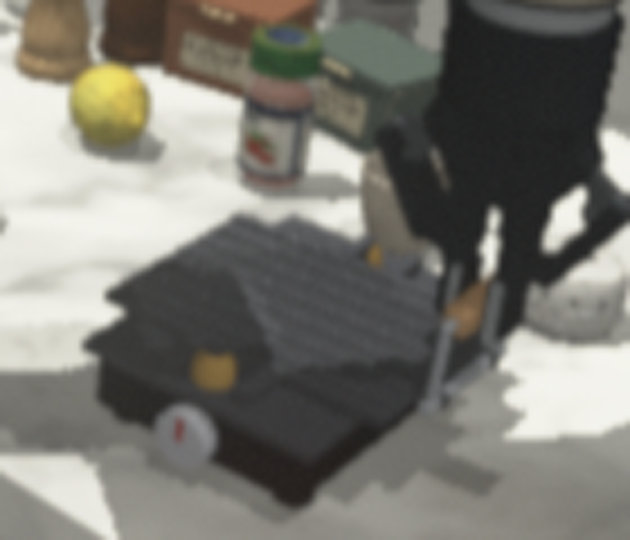

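Level, ridge tops at 61 mm (= seat 54 + 4 + 3), both pins showing at the forks. Release with a modest opening and rise.

```bash
python3 -m creep '[[0,0,0,0,0,0,0.4],[0,0,0,0,0,0,0.4],[0,0,0,0,0,0,0.4],[0,0,0,0,0,0,0.4],[0,0,0,0,0,0,0.4],[0,0,0,0,0,0.02,0.4],[0,0,0,0,0,0.05,0.4],[0,0,0,0,0,0.1,0.4]]'
python3 -m creep '[[0,0,0,0,0,0.15,0.4],[0,0,0,0,0,0.15,0.4],[0,0,0,0,0,0.15,0.4],[0,0,0,0,0.15,0.1,0.4],[0,0,0,0,0.2,0,0.4],[0,0,0,0,0.2,0,0.4],[0,0,0,0,0.2,0,0.4],[0,0,0,0,0.2,0,0.4]]'
python3 -m creep '[[0,0,0,-0.04,0.2,0,0.4],[0,0,0,-0.04,0.2,0,0.4],[0,0,0,-0.04,0.2,0,0.4],[0,0,0,-0.04,0.2,0,0.4],[0,0,0,-0.04,0.2,0,0.4],[0,0,0,-0.04,0.2,0,0.4],[0,0,0,-0.04,0.1,0,0.4],[0,0,0,0,0,0,0.4]]'
python3 - <<'E'
from h import *
im,d=grab("scene");t,dt=grab("top")
a=cv2.resize(im[190:310,300:440],(467,400),interpolation=2);b=cv2.resize(t[115:235,305:405],(333,400),interpolation=2);save("s7.png",np.hstack([a,b]))
P=cloud("top",dt);P0=cloud("top",np.load("top0.npz")["d"])
for n,Q in(("now",P),("t0",P0)):
    s=np.zeros(dt.shape,bool);s[110:215,125:215]=1
    q=s&(Q[...,2]>.055)&(Q[...,2]<.07);print("other",n,q.sum(),np.nanmean(Q[q],0).round(4))
s=np.zeros(dt.shape,bool);s[115:215,305:420]=1
q=s&(P[...,2]>.0565)&(P[...,2]<.066);print("plate z",np.nanmedian(P[q],0).round(4),cv2.minAreaRect((P[q][:,:2]*1000).astype(np.float32)))
q=q&(P[...,0]>.44)&(P[...,0]<.54);print("y range",np.nanpercentile(P[q][:,1],[0.5,99.5]));c=np.c_[P[q][:,:2],np.ones(q.sum())];print("tilt",np.linalg.lstsq(c,P[q][:,2],rcond=None)[0].round(4))
g=s&(P[...,2]>.085);print("grip",g.sum(),np.nanmedian(P[g],0).round(4))
E
```

```text
clock: 11.17
tool_pos: [0.4951, -0.3241, 0.1159]
tcp_rot: [[-0.998, -0.06, -0.004], [-0.06, 0.998, 0.003], [0.004, 0.003, -1.0]]
contact_force: [0.4, -0.3, -0.4]
gripper_width: 0.0344
clock: 11.83
tool_pos: [0.4968, -0.134, 0.2288]
tcp_rot: [[-0.998, -0.059, 0.002], [-0.059, 0.998, -0.001], [-0.002, -0.001, -1.0]]
contact_force: [0.7, 0.1, -0.2]
gripper_width: 0.0342
clock: 12.5
tool_pos: [0.4393, 0.1282, 0.2283]
tcp_rot: [[-0.998, -0.065, 0.001], [-0.065, 0.998, 0.002], [-0.001, 0.002, -1.0]]
contact_force: [0.8, 0.2, -0.5]
gripper_width: 0.0339
other now 13 [0.5578 0.2658 0.0582]
other t0 3651 [0.4719 0.2339 0.0589]
plate z [ 0.4881 -0.2334  0.0591] ((489.68792724609375, -237.06478881835938), (185.01316833496094, 182.15599060058594), 2.698399782180786)
y range [-0.32567735 -0.14687903]
tilt [ 0.0021 -0.0002  0.0583]
grip 188 [ 0.4933 -0.3233  0.1051]
```

View pics/s7.png

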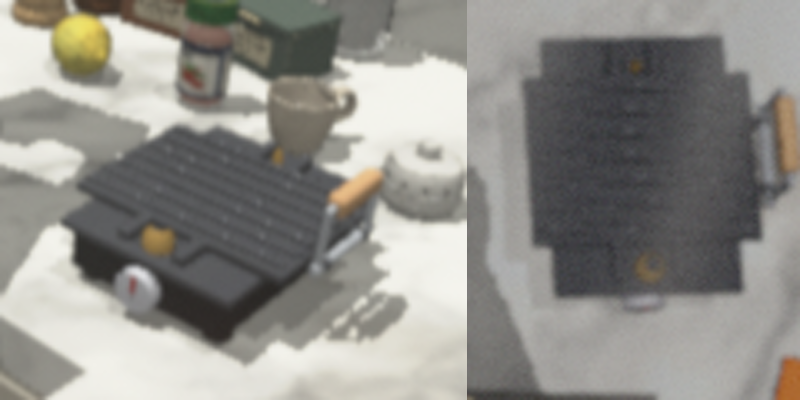

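Both forks sit round their pins, the plate is flat (slope under 0.3°), its centre is near (0.488, −0.233), and the handle is on the −x side. The other grill is hidden by the arm in the top view, but it was never touched.

```bash
python3 -c "
from station import r
print(r.sign_off())"
```

```text
the job is handed in; nothing more can be done
None
```

I turned the bright-side-up plate over on its own grill, let go of the handle and handed the job in at about 12.6 s of the 48 s allowed. I gripped the handle, lifted the plate until it hung free, and lowered it outside the lip. I then carried the handle over the deck so the plate tipped over, and set it down.

**Last checks on the turned plate:**
- **Face and level:** the ridged face is up, with a slope under 0.3°. The height agrees with the 54 mm seat: ridge tops read 61 mm before release, and the median over the upper surface read 59 mm after.
- **Position:** the centre is at about (0.488, −0.233), within about 2 mm of the stand centre I estimated from the pins.
- **Forks and handle:** both pins show inside their forks, the wide fork on the thick pin by the knob. The handle is upright on the grill's −x side, with the grip at about x = −90 mm.
- **Gripper:** it is open and well clear, and no force above about 6 N showed in any reading.

**Check that failed:** I couldn't measure the other plate at the end because the arm hid it in the top view. The arm stayed above 0.22 m whenever it was near that grill, so I expect the plate has not moved.

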